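Plug the washing-up tub and open the cleaner's safety cap

ROBOT

A 7-joint arm with a two-finger parallel gripper is mounted at the origin on the work surface. World frame = base frame: x ahead of the robot, y to its left, z up, the work surface at z = 0. Lengths are in m, angles in rad, forces in N, time in s.
With the tool pointing down it reaches from about 0.4 to 0.85 m from the base axis. Payload 6.9 kg.
Tool frame: the origin (TCP) lies midway between the tips of the shut fingers; the grasp point (between the pads) lies 19 mm behind it; z points along the fingers, y is the line along which they close (so a half turn about z gives the same grasp; the last joint's range is limited). The gripper opens to 85 mm and grips with 20 to 120 N. Pads are 22 mm wide; open, the fingers measure 114 mm over their backs; the gripper's body (76 mm by 85 mm) begins 54 mm behind the grasp point. The pads swing forward as they close: fully open they stand 13 mm farther back than shut.
Start: joints at [-1.03, 0.507, -0.238, 1.5, 0.126, 1.149, -0.155], TCP at [0.264, 0.567, 0.231] pointing down, gripper open.
Joint ranges: [-3.08, 3.08], [-0.24, 2.05], [-1.43, 1.35], [0, 2.5], [-1.52, 4.66], [0.17, 1.96], [-2.89, 2.89]. Speed limits (rad/s): [2.39, 2.39, 3.14, 3.14, 3.14, 3.14, 3.14].

INTERFACE

Orientations are given as [roll, pitch, yaw] about the fixed x, y, z axes, in that order (R = Rz(yaw) Ry(pitch) Rx(roll)).
In Python, from plant import env gives the robot as it stands.
- The arm moves only by the shell command python3 -m jog 'ROWS' [FORCE]. ROWS is text: rows parted by semicolons, each of 5 numbers parted by spaces: the finger opening in m, from 0 to 0.0854, then the shift along the tool's x, y, z in m, then the turn about the tool's z in degrees. In form: hand x y z yaw; .... A call has 1 to 10 rows; each row is the pose to reach, as a shift and turn from the pose commanded when the call began, along the tool's axes at that moment; what a row does not reach only later rows make up. A row lasts 1/10 s, in which the tool goes at most 50 mm and 8.59 degrees, less where a joint would pass 70% of its speed; a pose out of reach is approached as far as the arm can. A call with a gripper value outside its range is refused whole. The fingers move at their own pace and stop on an object; FORCE is the grip in N (left out, the last holds). Time passes only in rows, so rows that repeat a pose let the fingers close. It gives the time, the measured TCP pose, the force, the opening and the grip force at its end, in the units of the state.
- env.sense(): the state, without advancing time (a new reading comes with each control period).
- env.read_camera(name): name is "scene" or "top"; returns a dict with "frame" (384x512x3 uint8, red, green, blue), "range_z" (384x512 float32, m along the optical axis (not along the pixel's ray), 0 where there is no reading), "mtx" (3x3 intrinsics, pixels), "k1" (the pictures are not rectified: a ray, as slopes to the right and down, at radius r is drawn at 1 + k1 r^2 times it, then the intrinsics apply), "R" (3x3) and "t" (3): a world point X has camera coordinates R X + t. Camera axes: x right, y down, z forward; pixel columns grow to the right and rows downward; lengths in m; the calibration is good to about 2 mm. A picture is of the moment at which its call begins.
- env.job_done(): hands the job in; it is judged then, once.
The state is a dict: "time": time; "joints": joint angles; "joint_velocities": joint speeds; "joint_efforts": joint torques, N m; "tool_pos": TCP position; "orientation": TCP orientation; "force": force on the tool from outside, world axes, zero at the start; "moment": the same for the moment, N m; "gripper_width": opening from 0.0 (shut) to 1.0 (fully open); "finger_force": force on a finger pad.
Only numpy, scipy, OpenCV 4.12 (cv2) and the standard library are available. Lean on these libraries where they do the work, as an engineer would, in place of code of your own. Each camera call takes 0.05 s, during which the arm holds its last target. There are 200 camera calls.

TASK

Get the washing-up tub ready for a soak: first press its drain plug fully home, then open the cleaner jug by pressing its push-and-turn safety cap down, twisting it counter-clockwise while it is held down, and lifting it off. Finish still holding the cap level in the gripper, straight above the open jug and well clear of its neck (about 8 cm above where it sat); do not put it down or let go, and leave the other kitchen things undisturbed.

Things in the scene. Friction and masses are not known exactly. Their poses are not given: they have to be found in the camera images.
- tub: White plastic washing-up tub, open on top, 240 x 220 mm and 68 mm high, walls 6 mm, inner floor 14 mm above the counter. Fixed to the counter. Origin: centre of its underside. The drain with its plug is at the middle of its floor.
- plug_top (a point): Centre of the top face of the tub's round black rubber drain plug: a disc 48 mm across with a boss 30 mm across on top. It moves only straight down, stiffly (about 5 N of friction), and stays where it is left. It starts 7 to 12 mm too high; fully home, its top is 26.5 mm above the counter.
- plug (a joint): How far the drain plug has been pressed down, m: it starts between 0 and 0.005 and is fully home, on a hard stop, at 0.012.
- jug: White cleaner jug, body 112 x 92 mm with a side handle, in a steel holder (138 x 116 mm) screwed to the counter: it does not move or turn. Origin: centre of the underside, on the counter. The shoulder ends 130 mm above the counter; above it is the upright neck, 51 mm across at most, on the vertical axis through the origin, with a bayonet and a spring under the cap.
- cap_center (a point): Centre (half-way up) of the jug's grey ribbed round safety cap, 56 mm across and 34 mm high, open below, about 30 g; z points up through its crown. Locked on the jug its centre is 172 mm above the counter, crown at 189 mm, lower edge at 155 mm, and it can be neither lifted nor turned. A grasp at any yaw will do. How it opens: see neck_top.
- neck_top (a point): Top of the sprung seal on the neck axis once the cap is off, 188 mm above the counter. Opening: the cap, pressed down at least 6.5 mm against the spring (6 N at first, 11 N when down; hard stop at 9 mm) and kept down, turns counter-clockwise seen from above, not clockwise; turned 55 to 125 degrees from locked, it lifts straight off, clear once its lower edge is above this point.
- mug: White ceramic mug, 76 mm across, 90 mm high; origin at the centre of its underside. Leave alone.
- dish_soap: Slim round white bottle, 56 mm across, 150 mm high, not the cleaner; origin at the centre of its underside. Leave alone.
- spice_jar: Small glass jar, 52 mm across, 80 mm high; origin at the centre of its underside. Leave alone.
- pepper_mill: Dark wooden pepper mill, 54 mm across, 140 mm high; origin at the centre of its underside. Leave alone.
- brush: Wooden brush lying on the counter. Leave alone.
- bowl: Small blue ceramic bowl, 110 mm across, 50 mm high; origin at the centre of its underside. Leave alone.
There are look-alikes about, which are no part of the job. Of the things that look like the part that bears cap_center, the smallest one is meant. What is shaped like the jug but purple is not meant.

How it is judged:
By the outcome, as a careful person would: the job done as asked, in the order asked, and still so for the second after the job is handed in, while the arm keeps its last pose, push and grip.
It also fails if it takes over 54 s, if anything falls off the work surface, if the arm or the gripper's body presses on something with over 40 N, if the wrist force passes 120 N, or if a joint passes its speed limit or range.

## Working session

There is one attempt and no reset: what is moved stays moved. The work goes in short steps, Python scripts to look and compute and a shell command to move; the robot and the scene stay as the last step left them, time stands still between calls to the robot, and variables do not carry over. Pictures are saved under pics/ and viewed, at most 10 in all, crops included, and the job is handed in when it is done.

```bash
mkdir -p pics; ls
cat > h.py <<'E'
import numpy as np, cv2
from plant import env
def cam(n):
    return env.read_camera(n)
def world(c):
    K=c["mtx"]; h,w=c["range_z"].shape
    u,v=np.meshgrid(np.arange(w),np.arange(h))
    p=np.stack([u,v],-1).reshape(-1,1,2).astype(float)
    n=cv2.undistortPoints(p,K,np.array([c["k1"],0,0,0,0.])).reshape(h,w,2)
    z=c["range_z"]
    X=np.dstack([n[...,0]*z,n[...,1]*z,z])
    return (X-c["t"])@c["R"]
E
python3 - <<'E'
from h import *
for n in("scene","top"):
    c=cam(n); cv2.imwrite(f"pics/{n}0.png",c["frame"][...,::-1]); np.savez(f"{n}0.npz",**c)
s=env.sense(); print(s["time"],s["tool_pos"],s["orientation"],s["force"],s["gripper_width"])
E
```

```text
pics
0.1 [0.26370832 0.56613644 0.2304926 ] [-3.13995067e+00  2.05364662e-05  2.70580191e+00] [-0.19067547 -0.17899997 -1.02785925] 1.0029209608673155
```

View pics/scene0.png

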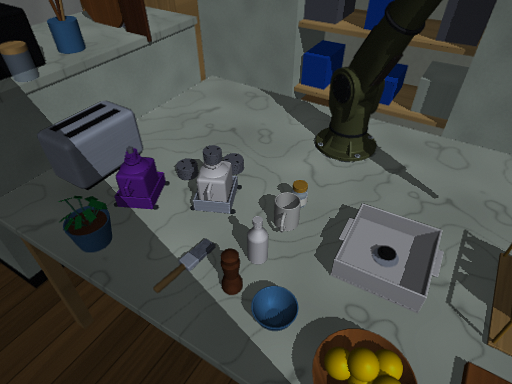

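View pics/top0.png

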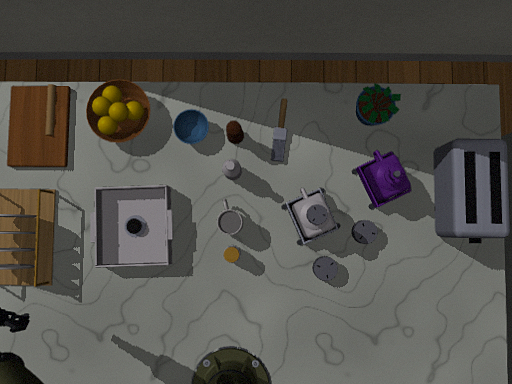

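The scene shows the white jug in its holder near (213,185), with a grey cap at (212,155) and two similar grey rounds beside it. The purple look-alike is at (140,185), and the tub with its black plug is at right (385,253). In the top view the plug is at (134,226) and the grey rounds are at (318,215), (365,232) and (325,268).

Run:
```python
from h import *
c=dict(np.load("top0.npz")); W=world(c)
def med(u,v,r=2): return np.median(W[v-r:v+r+1,u-r:u+r+1].reshape(-1,3),0).round(4)
for n,p in dict(cap=(318,215),a=(365,232),b=(325,268),plug=(134,226),tubL=(97,226),tubfloor=(115,210),mug=(230,221),soap=(232,168),spice=(232,255),mill=(234,130),purple=(397,173)).items(): print(n,med(*p))
# discs: points with z near top of each
for n,(u,v) in dict(cap=(318,215),a=(365,232),b=(325,268),plug=(134,226)).items():
    z=med(u,v)[2]; P=W[v-22:v+23,u-22:u+23]; m=(abs(P[...,2]-z)<.006).astype(np.uint8)
    k,l,st,_=cv2.connectedComponentsWithStats(m); L=l[22,22]; Q=P[l==L]
    print(n,len(Q),Q.mean(0).round(4),Q.min(0).round(4),Q.max(0).round(4))
# tub rim
m=(abs(W[...,2]-.068)<.006); m[:, 190:]=0; m[:175]=0; m[280:]=0; m[:,:85]=0
Q=W[m][:,:2].astype(np.float32); print("tub",cv2.minAreaRect(Q))
m=(abs(W[...,2]-.068)<.012)&(W[...,2]>0); 
c2=cv2.resize(c["frame"][165:285,85:400,::-1],None,fx=2.5,fy=2.5,interpolation=cv2.INTER_CUBIC); cv2.imwrite("pics/crop1.png",np.clip(c2*1.6,0,255))
c=dict(np.load("scene0.npz")); W=world(c)
for p in [(212,152),(187,166),(233,161),(388,253)]: print(p,med(*p))
cv2.imwrite("pics/crop2.png",np.clip(1.5*cv2.resize(c["frame"][130:225,100:260,::-1],None,fx=4,fy=4,interpolation=cv2.INTER_CUBIC),0,255))
```

```text
cap [ 0.5201 -0.2455  0.1898]
a [ 0.4747 -0.405   0.0457]
b [ 0.3656 -0.283   0.0444]
plug [0.4862 0.2975 0.0389]
tubL [0.4849 0.4043 0.0637]
tubfloor [0.5353 0.3642 0.014 ]
mug [0.505  0.0068 0.0049]
soap [ 0.6538 -0.0058  0.1451]
spice [ 0.4036 -0.0049  0.0795]
mill [ 0.7658 -0.0089  0.132 ]
purple [ 0.6385 -0.4648  0.1856]
cap 311 [ 0.5237 -0.243   0.1895] [ 0.4981 -0.2709  0.1838] [ 0.5505 -0.2154  0.1957]
a 399 [ 0.477  -0.405   0.0452] [ 0.4415 -0.4415  0.0397] [ 0.511  -0.3709  0.0516]
b 415 [ 0.3651 -0.2841  0.0445] [ 0.3297 -0.32    0.0385] [ 0.4015 -0.2497  0.0503]
plug 147 [0.4879 0.3018 0.0374] [0.4649 0.2792 0.033 ] [0.5107 0.3238 0.0445]
tub ((0.48800191283226013, 0.30086749792099), (0.24092230200767517, 0.24794946610927582), 2.6984755992889404)
(212, 152) [ 0.5301 -0.2342  0.1907]
(187, 166) [ 0.4862 -0.3948  0.0457]
(233, 161) [ 0.3767 -0.2744  0.0461]
(388, 253) [0.4946 0.306  0.0402][ WARN:0@0.203] global loadsave.cpp:1063 imwrite_ Unsupported depth image for selected encoder is fallbacked to CV_8U.
```

View pics/crop2.png

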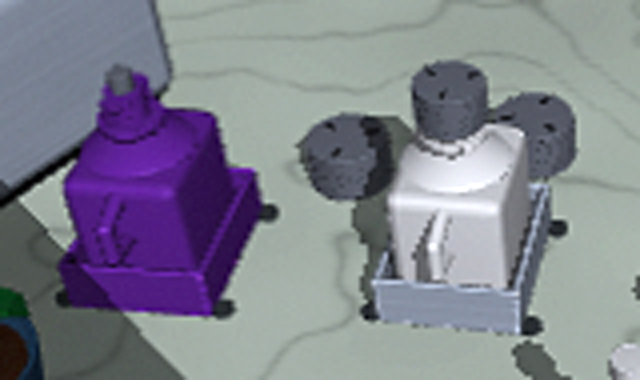

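```bash
cat >> h.py <<'E'
def to(x,y,z,yaw=None):
    """shift in tool axes from the measured pose to world x,y,z"""
    from scipy.spatial.transform import Rotation as R
    s=env.sense(); r=R.from_euler("xyz",s["orientation"])
    d=r.inv().apply(np.array([x,y,z])-s["tool_pos"])
    print("t",s["time"],"pos",s["tool_pos"].round(4),"rpy",s["orientation"].round(4),"F",s["force"].round(1),"w",round(s["gripper_width"],3),"shift mm",(d*1e3).round(1))
E
python3 -m jog '0 -0.040 -0.018 0 0;0 -0.080 -0.037 0 0;0 -0.120 -0.055 0 0;0 -0.160 -0.074 0 0;0 -0.200 -0.092 0 0;0 -0.240 -0.110 0 0;0 -0.280 -0.129 0 0;0 -0.315 -0.145 0 0;0 -0.315 -0.145 0 0;0 -0.315 -0.145 0 0' 40
python3 -c "
from h import *
to(.488,.302,.06)"
```

```text
time: 1.1
tool_pos: [0.4886, 0.3011, 0.2309]
orientation: [-3.141, -0.001, 2.703]
force: [-0.6, 0.3, -0.3]
gripper_width: 0.004
finger_force: 0.0
t 1.1 pos [0.4886 0.3011 0.2309] rpy [-3.1409e+00 -6.0000e-04  2.7032e+00] F [-0.6  0.3 -0.3] w 0.004 shift mm [  0.8   0.7 170.9]
```

```bash
python3 -m jog '0 0.001 0.001 0.040 0;0 0.001 0.001 0.080 0;0 0.001 0.001 0.120 0;0 0.001 0.001 0.160 0;0 0.001 0.001 0.180 0;0 0.001 0.001 0.180 0;0 0.001 0.001 0.180 0'
python3 -m jog '0 0 0 0.006 0;0 0 0 0.012 0;0 0 0 0.016 0;0 0 0 0.019 0;0 0 0 0.022 0;0 0 0 0.022 0;0 0 0 0.022 0'
```

```text
time: 1.8
tool_pos: [0.487, 0.3048, 0.0516]
orientation: [3.141, -0.001, 2.708]
force: [1.0, 0.1, 0.6]
gripper_width: 0.002
finger_force: 0.0
time: 2.5
tool_pos: [0.4879, 0.3035, 0.0293]
orientation: [3.141, 0.0, 2.706]
force: [1.1, 1.0, 2.7]
gripper_width: 0.003
finger_force: 0.9
```

```bash
python3 -m jog '0 0 0 0.002 0;0 0 0 0.004 0;0 0 0 0.006 0;0 0 0 0.006 0;0 0 0 0.006 0'
```

```text
time: 3.0
tool_pos: [0.488, 0.3037, 0.0262]
orientation: [3.14, 0.001, 2.706]
force: [-5.4, -4.0, 33.6]
gripper_width: -0.004
finger_force: 16.3
```

```bash
python3 -m jog '0 0 0 -0.040 0;0 0 0 -0.080 0;0 0 0 -0.120 0;0 0 0 -0.160 0;0 0 0 -0.200 0;0 0 0 -0.235 0;0 0 0 -0.235 0'
python3 -c "
from h import *
to(.524,-.243,.26); print(env.sense()['joints'].round(2))"
```

```text
time: 3.7
tool_pos: [0.4892, 0.3043, 0.2627]
orientation: [3.136, 0.004, 2.705]
force: [0.4, -0.2, -0.3]
gripper_width: -0.001
finger_force: 0.0
t 3.7 pos [0.4892 0.3043 0.2627] rpy [3.1358 0.0039 2.7053] F [ 0.4 -0.2 -0.3] w -0.001 shift mm [-262.8 -481.3    1. ]
[-0.47  0.4  -0.2   1.59  0.08  1.15  0.45]
```

```bash
python3 -m jog '0.085 -0.019 -0.034 0 7;0.085 -0.038 -0.069 0 14;0.085 -0.057 -0.104 0 21;0.085 -0.076 -0.139 0 28;0.085 -0.095 -0.174 0 35;0.085 -0.114 -0.209 0 42;0.085 -0.133 -0.244 0 49;0.085 -0.152 -0.279 0 56;0.085 -0.171 -0.314 0 63;0.085 -0.190 -0.348 0 70'
python3 -m jog '0.085 0 0 0 0;0.085 0 0 0 0'
python3 - <<'E'
from h import *
c=cam("top"); W=world(c); P=W[205:248,112:157]; m=(P[...,2]>.02)&(P[...,2]<.05); print("plug",np.percentile(P[m][:,2],[10,50,90]).round(4),P[m].mean(0).round(4), env.sense()['joints'].round(2))
to(.524,-.243,.26)
E
```

```text
time: 4.7
tool_pos: [0.5119, -0.094, 0.2572]
orientation: [-3.139, 0.0, 1.478]
force: [0.3, 0.5, -0.2]
gripper_width: 0.993
finger_force: 0.0
time: 4.9
tool_pos: [0.5122, -0.0929, 0.2572]
orientation: [-3.139, 0.0, 1.483]
force: [0.6, 0.6, 1.0]
gripper_width: 0.999
finger_force: 0.0
plug [0.0203 0.0224 0.0284] [0.4878 0.2995 0.0235] [-0.01  0.33  0.2   1.73 -0.07  1.09  0.12]
t 4.95 pos [ 0.5124 -0.0916  0.2573] rpy [-3.1394e+00 -5.0000e-04  1.4850e+00] F [0.4 1.  0.5] w 0.997 shift mm [-149.9   24.5   -2.8]
```

```bash
python3 -m jog '0.085 -0.040 0.006 -0.003 0;0.085 -0.080 0.013 -0.003 0;0.085 -0.120 0.019 -0.003 0;0.085 -0.150 0.0245 -0.003 0;0.085 -0.150 0.0245 -0.003 0;0.085 -0.150 0.0245 -0.003 0'
python3 - <<'E'
from h import *
to(.524,-.243,.156)
c=cam("scene"); cv2.imwrite("pics/s2.png",np.clip(1.5*cv2.resize(c["frame"][60:225,120:320,::-1],None,fx=3,fy=3,interpolation=cv2.INTER_CUBIC),0,255).astype(np.uint8))
E
```

```text
time: 5.55
tool_pos: [0.5246, -0.2424, 0.2606]
orientation: [-3.14, -0.001, 1.485]
force: [1.0, 0.6, -0.4]
gripper_width: 0.994
finger_force: 0.0
t 5.55 pos [ 0.5246 -0.2424  0.2606] rpy [-3.1404e+00 -1.3000e-03  1.4855e+00] F [ 1.   0.6 -0.4] w 0.994 shift mm [ -0.7  -0.4 104.6]
```

View pics/s2.png

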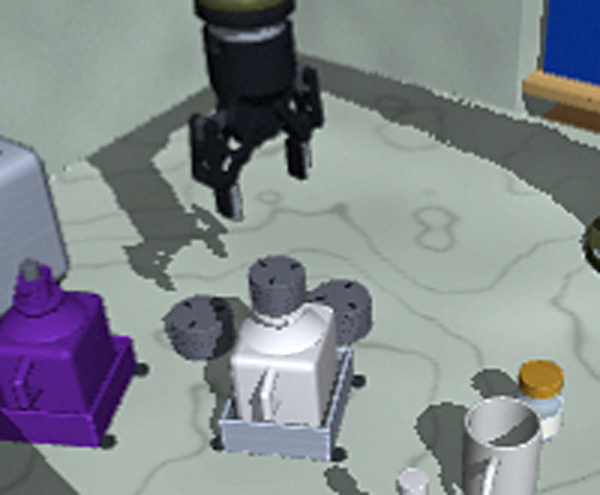

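The picture shows the open fingers straddling the cap from above. The finger tips are at (230,215) and (298,175), and the cap is at (277,283). Next I'll descend and grip.

```bash
python3 -m jog '0.085 -0.001 0 0.030 0;0.085 -0.001 0 0.060 0;0.085 -0.001 0 0.090 0;0.085 -0.001 0 0.105 0;0.085 -0.001 0 0.105 0;0.04 -0.001 0 0.105 0;0.04 -0.001 0 0.105 0;0.04 -0.001 0 0.105 0;0.04 -0.001 0 0.105 0;0.04 -0.001 0 0.105 0' 70
```

```text
time: 6.6
tool_pos: [0.5231, -0.2442, 0.1576]
orientation: [-3.14, -0.001, 1.484]
force: [-6.2, 3.0, 6.2]
gripper_width: 0.623
finger_force: 72.1
```

```bash
python3 -m jog '0.04 0 0 0 0;0.04 0 0 0 0;0.04 0 0 0 0'
```

```text
time: 6.9
tool_pos: [0.5231, -0.2443, 0.1576]
orientation: [-3.14, -0.001, 1.484]
force: [-5.9, 3.0, 4.7]
gripper_width: 0.625
finger_force: 72.1
```

```bash
python3 -m jog '0.04 0 0 0.003 0;0.04 0 0 0.006 0;0.04 0 0 0.009 0;0.04 0 0 0.010 0;0.04 0 0 0.010 0;0.04 0 0 0.010 0'
```

```text
time: 7.5
tool_pos: [0.5231, -0.2443, 0.1492]
orientation: [-3.141, -0.001, 1.484]
force: [-10.3, 4.3, 17.8]
gripper_width: 0.623
finger_force: 73.5
```

```bash
python3 -m jog '0.04 0 0 0 -5;0.04 0 0 0 -10;0.04 0 0 0 -15;0.04 0 0 0 -20;0.04 0 0 0 -20' 90
```

```text
time: 8.0
tool_pos: [0.5237, -0.2449, 0.1493]
orientation: [3.141, 0.001, 1.836]
force: [-8.6, 3.8, 14.9]
gripper_width: 0.618
finger_force: 90.9
```

```bash
python3 -m jog '0.04 0 0 0 -8;0.04 0 0 0 -16;0.04 0 0 0 -24;0.04 0 0 0 -32;0.04 0 0 0 -40;0.04 0 0 0 -48;0.04 0 0 0 -56;0.04 0 0 0 -64;0.04 0 0 0 -72;0.04 0 0 0 -72'
python3 - <<'E'
from h import *
c=cam("scene"); cv2.imwrite("pics/s3.png",np.clip(1.5*cv2.resize(c["frame"][60:225,120:320,::-1],None,fx=3,fy=3,interpolation=cv2.INTER_CUBIC),0,255).astype(np.uint8)); s=env.sense(); print(s["moment"])
E
```

```text
time: 9.0
tool_pos: [0.5247, -0.244, 0.1493]
orientation: [-3.141, 0.002, 3.095]
force: [-4.8, 4.9, 16.2]
gripper_width: 0.619
finger_force: 91.4
[1.06793707 1.2399947  0.1032371 ]
```

View pics/s3.png

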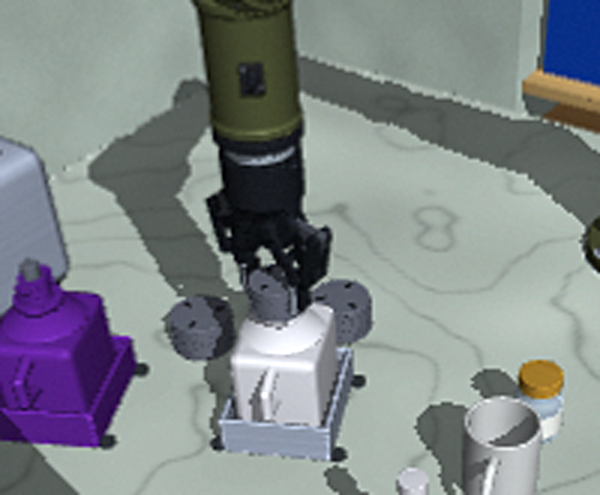

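The gripper holds the pressed cap at (270,290), turned 92° with almost no resisting torque. Next I'll lift it slowly.

```bash
python3 -m jog '0.04 0 0 -0.005 0;0.04 0 0 -0.010 0;0.04 0 0 -0.015 0;0.04 0 0 -0.020 0;0.04 0 0 -0.020 0'
```

```text
time: 9.55
tool_pos: [0.5243, -0.2443, 0.1669]
orientation: [3.141, -0.0, 3.09]
force: [-2.7, 3.9, 2.3]
gripper_width: 0.614
finger_force: 94.5
```

```bash
python3 -m jog '0.04 0 0 -0.010 0;0.04 0 0 -0.020 0;0.04 0 0 -0.030 0;0.04 0 0 -0.040 0;0.04 0 0 -0.050 0;0.04 0 0 -0.060 0;0.04 0 0 -0.068 0;0.04 0 0 -0.072 0;0.04 0 0 -0.072 0;0.04 0 0 -0.072 0'
python3 - <<'E'
from h import *
c=cam("scene"); cv2.imwrite("pics/s4.png",np.clip(1.5*cv2.resize(c["frame"][60:225,120:320,::-1],None,fx=3,fy=3,interpolation=cv2.INTER_CUBIC),0,255).astype(np.uint8))
to(.5235,-.2437,.2376)
E
```

```text
time: 10.55
tool_pos: [0.5242, -0.2447, 0.238]
orientation: [3.141, -0.001, 3.09]
force: [-0.9, -0.1, -0.3]
gripper_width: 0.62
finger_force: 94.5
t 10.6 pos [ 0.5241 -0.2447  0.2378] rpy [ 3.1413e+00 -8.0000e-04  3.0898e+00] F [-0.1  0.7 -0.6] w 0.615 shift mm [0.7 0.9 0.2]
```

View pics/s4.png

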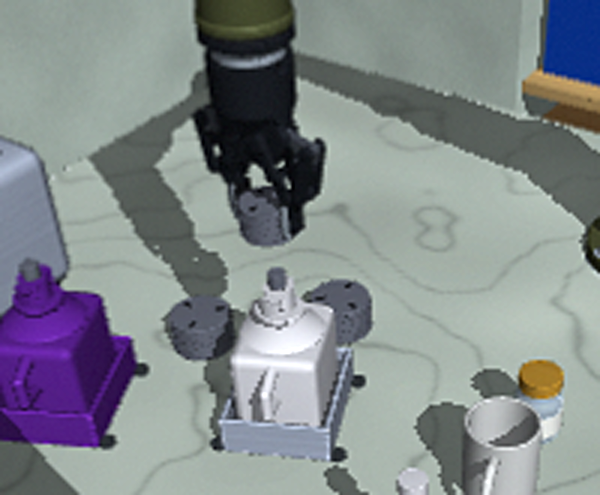

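The open jug shows its bare neck at (278,285), and the cap hangs at (265,215). The cap may lean slightly, so I'll check its tilt from the depth.

Run:
```python
from h import *
from scipy.optimize import least_squares
c=cam("scene"); W=world(c); f=c["frame"]
cv2.imwrite("pics/s5.png",np.clip(2*cv2.resize(f[105:165,180:240,::-1],None,fx=9,fy=9,interpolation=cv2.INTER_CUBIC),0,255).astype(np.uint8))
V=W[115:145,192:226]; F=f[115:145,192:226].astype(int)
# cap surface: near axis, brighter than gripper
d=np.hypot(V[...,0]-.5241,V[...,1]+.2447); m=(d<.036)&(V[...,2]>.225)&(V[...,2]<.285)&(F.mean(-1)>45)
P=V[m]; print(len(P),P.min(0),P.max(0))
def res(p):
    a=np.array([p[2],p[3],1]);a/=np.linalg.norm(a); q=P-[p[0],p[1],.252]; h=q@a
    r=np.linalg.norm(q-h[:,None]*a,axis=1)
    return np.where(np.abs(r-.028)<np.abs(h-p[4]),r-.028,h-p[4])
s=least_squares(res,[.5241,-.2447,0,0,.017],loss="soft_l1",f_scale=.0015); print(s.x.round(4),np.degrees(s.x[2:4]),np.std(s.fun))
```

```text
222 [ 0.50736142 -0.27827766  0.23670393] [ 0.55382814 -0.21100814  0.27991583]
[ 0.5231 -0.2435  0.0344 -0.0026  0.0179] [ 1.97236577 -0.14775217] 0.0019456840003485168
```

View pics/s5.png

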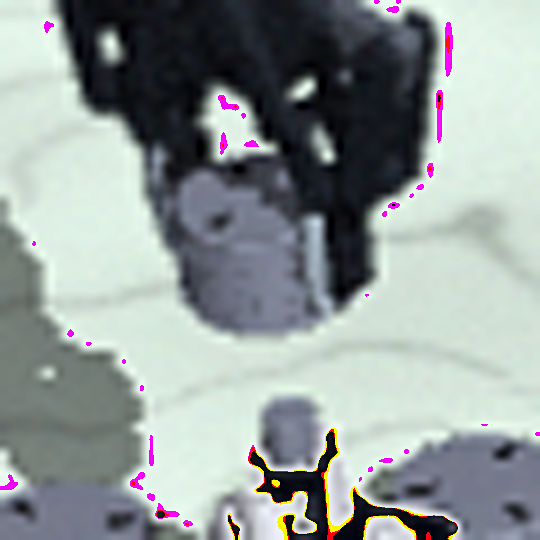

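The enlarged view shows the cap (about (250,250)) upright between the fingers. The fit gives about 2° of tilt, centred over the neck at z ≈ 0.252, which is 80 mm above where it sat.

```bash
python3 -c "
from plant import env
print(env.job_done())"
```

```text
the job is handed in; nothing more can be done
None
```

I pressed the drain plug home on its stop, then pushed the jug's cap down, turned it 92° counter-clockwise and lifted it off; it is held within about 2° of level, 8 cm above where it sat, and the job is handed in (no verdict returned).

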